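# Close and pin a jar-capping jig and keep it pressed

### The arm

A 6-joint arm with a two-finger parallel gripper is mounted at the origin on the work surface. World frame = base frame: x ahead of the robot, y to its left, z up, the work surface at z = 0. Lengths are in mm, angles in degrees, forces in N, time in s.
With the tool pointing down it reaches from about 350 to 800 mm from the base axis. Payload 7.3 kg.
Tool frame: the origin (TCP) lies midway between the tips of the shut fingers; the grasp point (between the pads) lies r.pinch_z behind it (r.pinch_z is the distance from the TCP to the grasp point, in mm); z points along the fingers, y is the line along which they close (so a half turn about z gives the same grasp; the last joint's range is limited). The gripper opens to 85 mm and grips with 20 to 120 N. Pads are 22 mm wide; open, the fingers measure 114 mm over their backs; the gripper's body (76 mm by 85 mm) begins 54 mm behind the grasp point. The pads swing forward as they close: fully open they stand 13 mm farther back than shut.
Start: joints at [-80.443, 19.595, 87.324, -0, 73.075, -8.365], TCP at [161.578, -499.537, 231.322] pointing down, gripper open.
Joint ranges: [-145.02, 145.02], [-44.19, 115.74], [2.07, 154.8], [-57.11, 237.11], [16.16, 152.29], [-177.93, 177.93]. Speed limits (degrees/s): [147.25, 147.25, 180, 180, 180, 180].

### API

Orientations are given as a 3x3 rotation matrix whose columns are the frame's x, y, z axes.
In Python, from cell import r gives the robot as it stands.
- The arm moves only by the tool drive_tool, never from a script. Its argument "steps" is a list of rows, each an object of numbers: "gripper": the closure, from 0 (fully open) to 1 (shut); "tx", "ty", "tz": the shift along the tool's x, y, z in mm; "ax", "ay", "az": the turn, a rotation vector about the tool's x, y, z in degrees. A call has 1 to 5 rows; each row is the pose to reach, as a shift and turn from the pose commanded when the call began, along the tool's axes at that moment; what a row does not reach only later rows make up. A row lasts 1/12 s, in which the tool goes at most 41.7 mm and 7.16 degrees, less where a joint would pass 70% of its speed; a pose out of reach is approached as far as the arm can. A call with a gripper value outside its range is refused whole. The fingers move at their own pace and stop on an object; "grip_force" is the grip in N (left out, the last holds). Time passes only in rows, so rows that repeat a pose let the fingers close. It gives the time, the measured TCP pose, the force and the opening at its end, in the units of the state.
- r.state(): the state, without advancing time (a new reading comes with each control period).
- r.capture(name): name is "scene" or "top"; returns the picture (400x640x3 uint8, red, green, blue); there is no depth.
- r.camera_model(name): a dict with "vertical_fov" (degrees; the focal length in pixels is half the picture's height over the tangent of half this angle, whatever the lens; pixels are square), "cx", "cy" (the principal point, pixels), "position" and "rotation" of the camera in the world. Camera axes: x right, y up, looking along -z (the intrinsics and any distortion apply to the point x, -y, -z); pixel columns grow to the right and rows downward; lengths in mm; the calibration is good to about 2 mm. A picture is of the moment at which its call begins. camera_model takes no time and is no camera call.
- r.close_job(): hands the job in, once; it reports no verdict.
The state is a dict: "time": time; "joint_positions": joint angles; "qvel": joint speeds; "joint_torque": joint torques, N m; "ee_pos": TCP position; "eef_rot": TCP orientation; "ft_force": force on the tool from outside, world axes, zero at the start; "ft_torque": the same for the moment, N m; "finger_gap": finger opening in mm.
Only numpy, scipy, OpenCV 4.12 (cv2) and the standard library are available. Lean on these libraries where they do the work, as an engineer would, in place of code of your own. Each camera call takes 0.05 s, during which the arm holds its last target. There are 200 camera calls.

### The job

The small sample jar is waiting in the hinged capping jig. Swing the jig's raised upper plate down onto the jar, take the longer of the two pins from the wooden stand and push it down through the hole in the plate and into the hole of the post below it until its collar presses the plate fully shut against the spring under the jar. Finish while still holding the pin pushed down, so that its collar keeps the plate shut; leave the shorter pin and the other things on the bench alone.

Things in the scene. Friction and masses are not known exactly. Their poses are not given: they have to be found in the camera images.
- jig: Fixed lower half of the jig: grey slab 240 x 130 x 20 mm. Origin: centre of its underside; +x from the pin post to the hinge, z up. In its middle a nest ring (outer diameter 72, inner 54, top 45 mm above the bench) holds the jar. At x = -85 mm the pin post, 40 x 50 mm, top 70 mm above the bench. At x = +90, y = +-56 mm two uprights, 92 mm high, carry the hinge.
- plate_hinge (a joint): Angle of the upper plate, rad: 0 = fully shut (level), positive = raised, at most 1.4. Stiff hinge (0.4 N m friction): the plate stays where it is left until pushed. Pushed down and let go, it is left ajar at about 0.05 to 0.07 by the spring under the jar; about 10 N on its hole end shuts it fully, and only a lasting push keeps it so.
- hinge_axis (a point): Point on the hinge axis midway between the two uprights, 80 mm above the bench; the axis runs along the jig's y.
- upper_plate: Hinged upper half: aluminium plate 200 long x 90 wide x 10 mm thick, 0.35 kg, with a black rubber pad beneath that lands on the jar's cap. Origin on the hinge axis, in the middle of the thickness; its -x runs along the plate from the hinge to the free end 200 mm away, y along the hinge axis, z normal to the plate (up when shut).
- plate_hole (a point): Centre of the upper mouth of the round 16 mm hole through the upper plate, 175 mm from the hinge axis and 25 mm from the free end, on the plate's centre line. With the plate shut it is 85 mm above the bench, right above the post hole.
- post_hole (a point): Centre of the mouth of the upright blind hole, 14.5 mm in diameter and 48 mm deep, with a 2 mm lead-in, in the top of the pin post; 70 mm above the bench.
- long_pin: Longer of two loose pins, upright in the wooden stand, 90 g. From below: steel shank, diameter 12, length 60 mm with 5 mm tapered tip; steel collar, diameter 30, 6 mm thick; black round grip, diameter 22, 34 mm tall (100 mm in all). Origin: centre of the tip (lower end), z up the pin. When home, its tip is 45 mm below the post hole's mouth, 3 mm off the hole's floor.
- short_pin: The shorter pin, same collar and grip but with a shank of only 35 mm (full height 75 mm). Stands in the other hole of the stand; which hole is which varies. Not to be used. Origin: centre of its tip, z up.
- pin_stand: Fixed wooden block 60 (x) x 130 (y) x 40 mm high with two upright blind holes, 13.5 mm in diameter and 25 mm deep, at y = +35 and -35 mm. Origin: centre of its underside.
- jar: Small white sample jar with grey cap, diameter 50, height 46 mm, 120 g, standing in the jig's nest. Origin: centre of its underside.
- bottle: White plastic bottle, diameter 60, height 130 mm, standing on the bench, a bystander. Origin: centre of its underside.
- spare_jar: Another jar like the one in the jig, standing on the bench, a bystander. Origin: centre of its underside.
- brush: Hand brush lying on the bench, a bystander.
- platen (a joint): Sinking of the sprung platen under the jar, m: 0 = up; about 0.009 when the jig is fully shut. Spring about 2.2 N per mm.
Things that resemble listed ones, but are neither listed nor needed, are in the scene too. What is shaped like the long_pin but orange or yellow is not meant.

How it is judged:
By the outcome, as a careful person would: the job done as asked, in the order asked, and still so for the second after the job is handed in, while the arm keeps its last pose, push and grip.
It also fails if it takes over 64 s, if anything falls off the work surface, if the arm or the gripper's body presses on something with over 40 N, if the wrist force passes 120 N, or if a joint passes its speed limit or range.

## Working session

There is one attempt and no reset: what is moved stays moved. The work goes in short steps, Python scripts to look and compute and a tool call to move; the robot and the scene stay as the last step left them, time stands still between calls to the robot, and variables do not carry over. Pictures are saved under pics/ and viewed, on a budget of 10 in all, crops included, one or two more only if the job needs it, and the job is handed in when it is done.

Besides the shell and the picture viewer there is one more tool, called as name([rows], argument=value, ...), one row to a line, values as JSON. drive_tool: Moves the arm, as the interface text tells. Its arguments: {"type":"object","properties":{"steps":{"type":"array"},"grip_force":{"type":"number"}},"required":["steps"]}

```bash
mkdir -p pics
python3 - <<'E'
from cell import r
import cv2
for n in("scene","top"):
    im=r.capture(n); cv2.imwrite(f"pics/{n}0.png",im[:,:,::-1]); print(n,r.camera_model(n))
s=r.state(); print(s["time"],s["ee_pos"],s["eef_rot"],s["ft_force"],s["finger_gap"],r.pinch_z)
E
ls
```

```text
scene {'vertical_fov': 51.641091326524524, 'cx': 314.4951294191348, 'cy': 199.16346295773116, 'position': array([1035.1925762 ,  629.68991518,  625.90846161]), 'rotation': array([[-0.84607763, -0.29642543,  0.44304019],
       [ 0.53301951, -0.48066077,  0.69631561],
       [ 0.00654638,  0.82528612,  0.56467686]])}
top {'vertical_fov': 43.74606822093064, 'cx': 325.11264276766354, 'cy': 203.70510882815276, 'position': array([ 479.3864976 ,  -47.18497867, 1279.50818514]), 'rotation': array([[ 0.01801194,  0.9940762 , -0.10718241],
       [-0.99983357,  0.01759744, -0.00481181],
       [-0.00289717,  0.10725124,  0.99422773]])}
0.1 [ 161.52596509 -499.17976504  230.72133921] [[ 9.51469899e-01  3.07741758e-01 -2.05166773e-04]
 [ 3.07741765e-01 -9.51469076e-01  1.26613563e-03]
 [ 1.94432965e-04 -1.26782832e-03 -9.99999177e-01]] [1.26435188 0.44286925 0.53837201] 85.28928224072934 18.700000000000003
pics
```

View pics/scene0.png

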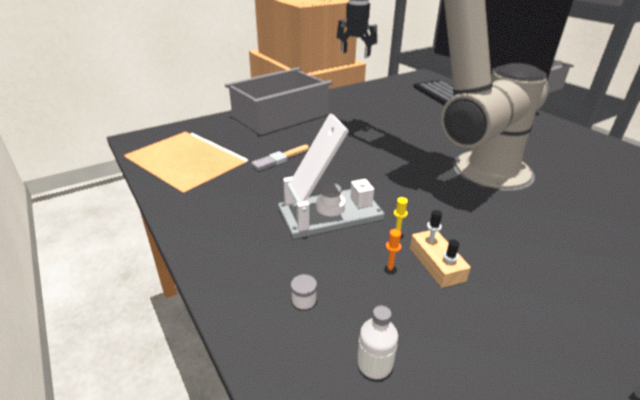

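View pics/top0.png

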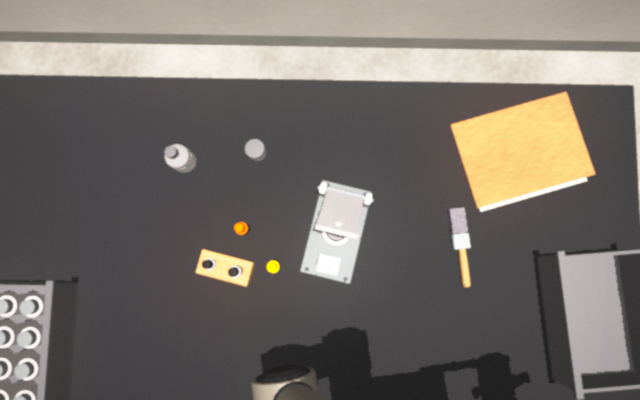

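Run:
```python
import cv2
a=cv2.imread("pics/top0.png")[170:300,185:385]; cv2.imwrite("pics/t1.png",cv2.resize(a,None,fx=4,fy=4,interpolation=2))
a=cv2.imread("pics/scene0.png")[110:290,275:475]; cv2.imwrite("pics/s1.png",cv2.resize(a,None,fx=4,fy=3.3333,interpolation=2))
```

```text
(no output)
```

View pics/t1.png

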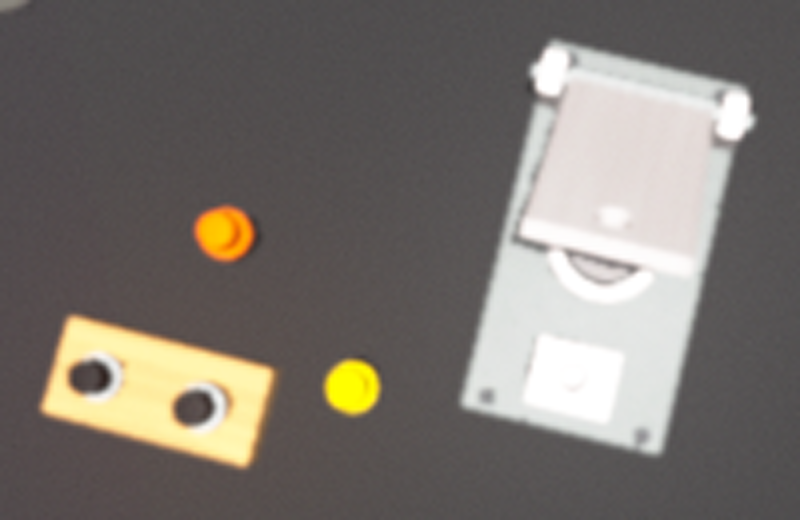

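View pics/s1.png

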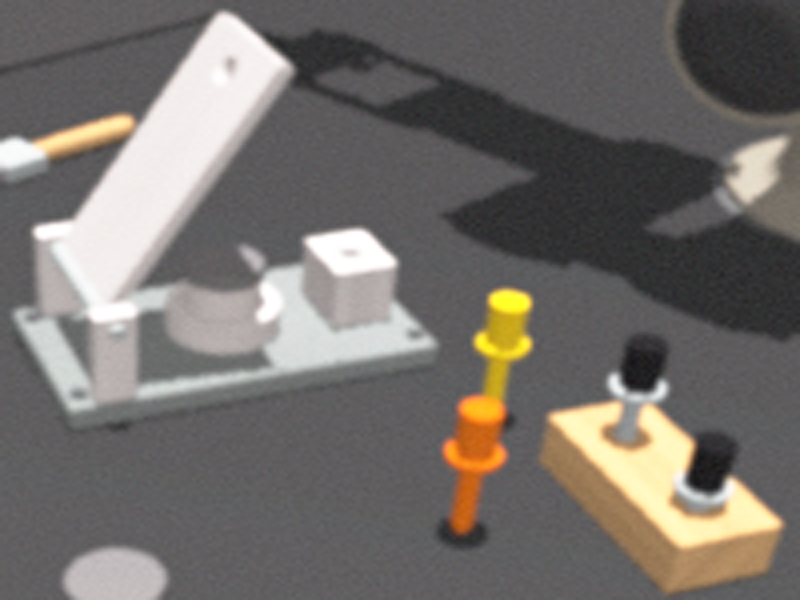

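```bash
cat > h.py <<'E'
import numpy as np
from cell import r
def ray(n,u,v):
    c=r.camera_model(n); f=200/np.tan(np.radians(c["vertical_fov"]/2))
    d=c["rotation"]@np.array([(u-c["cx"])/f,-(v-c["cy"])/f,-1.]); return c["position"],d/np.linalg.norm(d)
def atz(n,u,v,z):
    p,d=ray(n,u,v); return p+d*(z-p[2])/d[2]
def tri(a,b):
    (p,d),(q,e)=ray("top",*a),ray("scene",*b)
    k=np.linalg.lstsq(np.c_[d,-e],q-p,rcond=None)[0]; x,y=p+k[0]*d,q+k[1]*e
    return (x+y)/2,np.linalg.norm(x-y)
def proj(n,X):
    c=r.camera_model(n); f=200/np.tan(np.radians(c["vertical_fov"]/2))
    p=c["rotation"].T@(np.array(X)-c["position"]); return c["cx"]-f*p[0]/p[2],c["cy"]+f*p[1]/p[2]
E
cat > m.py <<'E'
from h import *
np.set_printoptions(precision=1,suppress=True)
T=lambda x,y:(185+x/4-.375,170+y/4-.375); S=lambda x,y:(275+x/4-.375,110+y/3.3333-.35)
J=np.array([atz("top",*T(*p),20) for p in[(555,42),(748,90),(660,453),(462,405)]])
print("jig",J,J.mean(0)); ax=(J[0]+J[1]-J[2]-J[3])/2; ay=(J[0]-J[1]+J[3]-J[2])/2
print("sizes",np.linalg.norm(ax),np.linalg.norm(ay),"yaw",np.degrees(np.arctan2(ax[1],ax[0])),np.degrees(np.arctan2(ay[1],ay[0]))-90)
x=ax/np.linalg.norm(ax); print("post from jig",J.mean(0)-85*x,"hinge",J.mean(0)+90*x)
print("post top",atz("top",*T(574,378),70),"scene",atz("scene",*S(350,253),70))
print("plate hole",tri(T(614,215),S(227,67)))
K=np.array([atz("top",*T(*p),40) for p in[(70,318),(272,370),(247,466),(43,410)]])
print("stand",K.mean(0),np.linalg.norm(K[0]-K[1]),np.linalg.norm(K[0]-K[3])); y=(K[0]+K[3]-K[1]-K[2]);y/=np.linalg.norm(y)
print("stand yaw",np.degrees(np.arctan2(y[1],y[0]))-90,"holes",K.mean(0)+35*y,K.mean(0)-35*y)
print("long top",atz("top",*T(194,409),115),"scene",atz("scene",*S(645,345),115))
print("short top",atz("top",*T(89,378),90),"scene",atz("scene",*S(716,443),90))
print("yellow",atz("top",*T(358,384),100),"orange",atz("top",*T(218,233),100))
E
python3 m.py
```

```text
jig [[ 675.7  -35.6   20. ]
 [ 646.9 -159.1   20. ]
 [ 417.2 -105.9   20. ]
 [ 444.7   18.5   20. ]] [546.2 -70.5  20. ]
sizes 236.48636625161092 127.12097388690201 yaw -13.09789353866591 -12.78079700278387
post from jig [463.4 -51.3  20. ] hinge [633.8 -90.9  20. ]
post top [463.5 -51.2  70. ] scene [465.2 -44.3  70. ]
plate hole (array([549.6, -69.1, 232.7]), np.float64(3.80718437671894))
stand [450.6 205.4  40. ] 129.79591408028912 58.53161204622407
stand yaw -13.657725950410239 holes [458.8 239.4  40. ] [442.3 171.4  40. ]
long top [442.2 168.8 115. ] scene [445.8 176.9 115. ]
short top [458.5 236.4  90. ] scene [460.  244.6  90. ]
yellow [458.1  75.7 100. ] orange [545.3 161.3 100. ]
```

The top picture shows the stand with the long pin as its jig-side one (235,272) and the post hole at (328,264). The plate is raised about 59°, with its hole at (338,223). The scene picture agrees that the nearer-jig pin is the taller one: its collar stands well clear of the wood.

drive_tool([
  {"tz":-40,"az":-7,"gripper":1},
  {"tz":-80,"az":-14,"gripper":1},
  {"tz":-120,"az":-21,"gripper":1},
  {"tz":-120,"az":-28,"gripper":1},
  {"tz":-120,"az":-35,"gripper":1},
])

```text
$.steps[0]: bad value
```

drive_tool([
  {"az":-7,"gripper":1},
  {"az":-14,"gripper":1},
  {"az":-21,"gripper":1},
  {"az":-23.7,"gripper":1},
])

```text
$.steps[0]: bad value
```

```bash
cat >> h.py <<'E'
def to(*targets):
    s=r.state(); R=s["eef_rot"]; print("t",round(s["time"],2),"pos",s["ee_pos"].round(1),"F",s["ft_force"].round(1),"gap",round(s["finger_gap"],1),"yaw_y",np.degrees(np.arctan2(R[1,1],R[0,1])).round(2),"z",R[:,2].round(4))
    for t in targets: print(np.array(t).round(1),"->",(R.T@(np.array(t)-s["ee_pos"])).round(1))
H=np.array([633.8,-90.9,0]);U=np.array([-.973,.228,0])
def jig(u,z): return H+U*u+[0,0,z]
E
python3 -c "
from h import *
to(jig(30,350),*[jig(*a) for a in[(30,240),(58.5,211),(88,189.6),(113,159.3),(129,123.7),(134.5,98),(135.5,87.6)]])"
```

```text
t 0.1 pos [ 161.5 -499.2  230.7] F [1.3 0.4 0.5] gap 85.3 yaw_y -72.08 z [-2.0e-04  1.3e-03 -1.0e+00]
[604.6 -84.1 350. ] -> [ 549.4 -258.8 -118.8]
[604.6 -84.1 240. ] -> [ 549.3 -258.6   -8.8]
[576.9 -77.6 211. ] -> [ 524.9 -273.3   20.2]
[548.2 -70.8 189.6] -> [ 499.7 -288.5   41.6]
[523.9 -65.1 159.3] -> [ 478.3 -301.4   71.9]
[508.3 -61.5 123.7] -> [ 464.6 -309.6  107.5]
[502.9 -60.2  98. ] -> [ 459.9 -312.4  133.2]
[502.  -60.   87.6] -> [ 459.  -312.9  143.6]
```

drive_tool([
  {"gripper":1,"tx":0,"ty":0,"tz":-40,"ax":0,"ay":0,"az":-7},
  {"gripper":1,"tx":0,"ty":0,"tz":-80,"ax":0,"ay":0,"az":-14},
  {"gripper":1,"tx":0,"ty":0,"tz":-120,"ax":0,"ay":0,"az":-21},
  {"gripper":1,"tx":0,"ty":0,"tz":-120,"ax":0,"ay":0,"az":-28},
  {"gripper":1,"tx":0,"ty":0,"tz":-120,"ax":0,"ay":0,"az":-35},
])

```text
time: 0.52
ee_pos: [161.7, -500.3, 353.9]
eef_rot: [[0.598, 0.801, 0.001], [0.801, -0.598, -0.005], [-0.004, 0.004, -1.0]]
ft_force: [-0.1, -0.1, -0.7]
finger_gap: 25.1
```

drive_tool([
  {"gripper":1,"tx":40,"ty":7,"tz":0,"ax":0,"ay":0,"az":-6},
  {"gripper":1,"tx":80,"ty":14,"tz":0,"ax":0,"ay":0,"az":-12},
  {"gripper":1,"tx":120,"ty":21,"tz":0,"ax":0,"ay":0,"az":-18},
  {"gripper":1,"tx":160,"ty":28,"tz":0,"ax":0,"ay":0,"az":-23.7},
  {"gripper":1,"tx":200,"ty":35,"tz":0,"ax":0,"ay":0,"az":-23.7},
])

```text
time: 0.93
ee_pos: [310.9, -359.5, 351.0]
eef_rot: [[0.227, 0.974, -0.0], [0.974, -0.227, 0.0], [0.0, -0.0, -1.0]]
ft_force: [0.0, -1.2, 0.4]
finger_gap: 0.1
```

```bash
python3 -c "
from h import *
to(jig(30,350),*[jig(*a) for a in[(30,240),(58.5,211),(88,189.6),(113,159.3),(129,123.7),(134.5,98),(135.5,87.6)]])"
```

```text
t 0.93 pos [ 310.9 -359.5  351. ] F [ 0.  -1.2  0.4] gap 0.1 yaw_y -13.11 z [-3.e-04  5.e-04 -1.e+00]
[604.6 -84.1 350. ] -> [334.8 223.5   1.1]
[604.6 -84.1 240. ] -> [334.8 223.6 111.1]
[576.9 -77.6 211. ] -> [334.8 195.1 140.1]
[548.2 -70.8 189.6] -> [334.9 165.6 161.5]
[523.9 -65.1 159.3] -> [334.9 140.7 191.8]
[508.3 -61.5 123.7] -> [334.9 124.7 227.4]
[502.9 -60.2  98. ] -> [334.9 119.2 253.1]
[502.  -60.   87.6] -> [334.9 118.2 263.5]
```

drive_tool([
  {"gripper":1,"tx":33,"ty":22,"tz":0,"ax":0,"ay":0,"az":0},
  {"gripper":1,"tx":66,"ty":44,"tz":0,"ax":0,"ay":0,"az":0},
  {"gripper":1,"tx":99,"ty":66,"tz":0,"ax":0,"ay":0,"az":0},
  {"gripper":1,"tx":132,"ty":88,"tz":0,"ax":0,"ay":0,"az":0},
  {"gripper":1,"tx":165,"ty":110,"tz":0,"ax":0,"ay":0,"az":0},
])

```text
time: 1.35
ee_pos: [456.3, -224.2, 351.1]
eef_rot: [[0.231, 0.973, -0.0], [0.973, -0.231, 0.0], [0.0, -0.0, -1.0]]
ft_force: [0.1, -0.4, 1.0]
finger_gap: -0.1
```

drive_tool([
  {"gripper":1,"tx":34,"ty":22.7,"tz":0,"ax":0,"ay":0,"az":0},
  {"gripper":1,"tx":68,"ty":45.4,"tz":0,"ax":0,"ay":0,"az":0},
  {"gripper":1,"tx":102,"ty":68,"tz":0,"ax":0,"ay":0,"az":0},
  {"gripper":1,"tx":136,"ty":91,"tz":0,"ax":0,"ay":0,"az":0},
  {"gripper":1,"tx":170,"ty":113.5,"tz":0,"ax":0,"ay":0,"az":0},
])

```text
time: 1.77
ee_pos: [606.1, -85.0, 350.8]
eef_rot: [[0.231, 0.973, -0.001], [0.973, -0.231, 0.0], [-0.0, -0.001, -1.0]]
ft_force: [0.6, -0.7, -0.0]
finger_gap: -0.1
```

drive_tool([
  {"gripper":1,"tx":0,"ty":0,"tz":30,"ax":0,"ay":0,"az":0},
  {"gripper":1,"tx":0,"ty":0,"tz":60,"ax":0,"ay":0,"az":0},
  {"gripper":1,"tx":0,"ty":0,"tz":90,"ax":0,"ay":0,"az":0},
  {"gripper":1,"tx":0,"ty":0,"tz":110,"ax":0,"ay":0,"az":0},
  {"gripper":1,"tx":0,"ty":0,"tz":110,"ax":0,"ay":0,"az":0},
])

```text
time: 2.18
ee_pos: [602.6, -86.1, 235.7]
eef_rot: [[0.231, 0.973, -0.01], [0.973, -0.231, 0.003], [0.0, -0.01, -1.0]]
ft_force: [-0.6, -0.7, -0.0]
finger_gap: 0.0
```

```bash
python3 -c "
from h import *
import cv2
to(*[jig(*a) for a in[(30,240),(58.5,211),(88,189.6),(113,159.3),(129,123.7),(134.5,98),(135.5,87.6)]])
a=r.capture('scene')[:,:,::-1]; b=r.capture('top')[:,:,::-1]
p=proj('scene',r.state()['ee_pos']);print(p)
A=cv2.resize(a[60:260,260:400],None,fx=2.8,fy=2.8,interpolation=2);B=cv2.resize(b[160:300,270:400],None,fx=3,fy=4,interpolation=2)[:560]
cv2.imwrite('pics/c1.png',np.hstack([A,B]));print(A.shape,B.shape)"
```

```text
t 2.18 pos [602.6 -86.1 235.7] F [-0.6 -0.7 -0. ] gap 0.0 yaw_y -13.36 z [-0.0101  0.0026 -0.9999]
[604.6 -84.1 240. ] -> [ 2.4  1.4 -4.3]
[576.9 -77.6 211. ] -> [  2.3 -26.8  25. ]
[548.2 -70.8 189.6] -> [  2.2 -56.   46.7]
[523.9 -65.1 159.3] -> [  2.1 -80.7  77.2]
[508.3 -61.5 123.7] -> [  2.1 -96.3 113. ]
[502.9 -60.2  98. ] -> [   2.1 -101.5  138.7]
[502.  -60.   87.6] -> [   2.1 -102.4  149.2]
(np.float64(305.17887041488655), np.float64(128.75459069224937))
(560, 392, 3) (560, 390, 3)
```

View pics/c1.png

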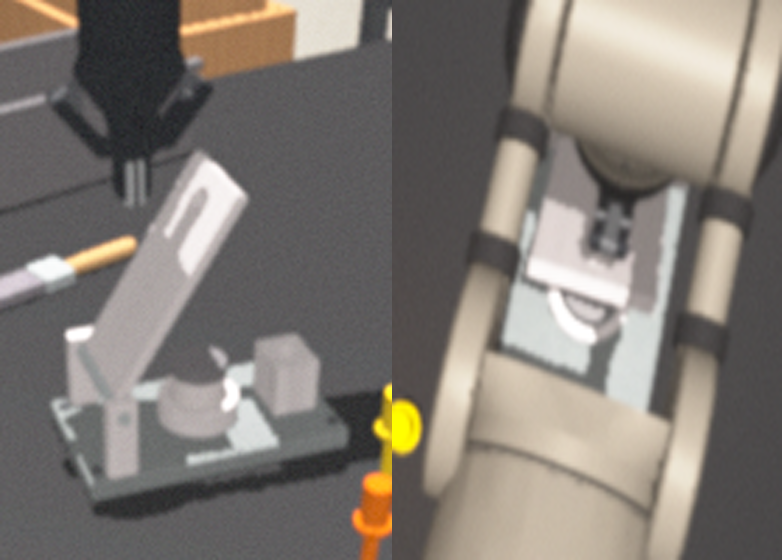

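The picture shows the closed fingers behind the raised plate, with the tips at scene pixel (308,132) where (305,129) was predicted. So the scene camera is biased by about 3 px, and I'll trust the top camera.

drive_tool([
  {"gripper":1,"tx":0,"ty":-14,"tz":14,"ax":0,"ay":0,"az":0},
  {"gripper":1,"tx":0,"ty":-28,"tz":29,"ax":0,"ay":0,"az":0},
  {"gripper":1,"tx":0,"ty":-44,"tz":39,"ax":0,"ay":0,"az":0},
  {"gripper":1,"tx":0,"ty":-58,"tz":50,"ax":0,"ay":0,"az":0},
  {"gripper":1,"tx":0,"ty":-72,"tz":66,"ax":0,"ay":0,"az":0},
])

```text
time: 2.7
ee_pos: [536.7, -70.9, 178.6]
eef_rot: [[0.232, 0.973, 0.008], [0.973, -0.232, -0.002], [-0.0, 0.008, -1.0]]
ft_force: [0.6, 0.3, 2.1]
finger_gap: 0.2
```

drive_tool([
  {"gripper":1,"tx":0,"ty":-11,"tz":15,"ax":0,"ay":0,"az":0},
  {"gripper":1,"tx":0,"ty":-20,"tz":33,"ax":0,"ay":0,"az":0},
  {"gripper":1,"tx":0,"ty":-27,"tz":50,"ax":0,"ay":0,"az":0},
  {"gripper":1,"tx":0,"ty":-30,"tz":60,"ax":0,"ay":0,"az":0},
  {"gripper":1,"tx":0,"ty":-30,"tz":60,"ax":0,"ay":0,"az":0},
])

```text
time: 3.12
ee_pos: [505.6, -63.3, 115.5]
eef_rot: [[0.232, 0.973, -0.0], [0.973, -0.232, -0.0], [-0.0, -0.0, -1.0]]
ft_force: [0.0, 0.9, -1.2]
finger_gap: 0.3
```

```bash
python3 -c "
from h import *
to(jig(134.5,98),jig(135.5,87.6))"
```

```text
t 3.12 pos [505.6 -63.3 115.5] F [ 0.   0.9 -1.2] gap 0.3 yaw_y -13.39 z [-2.e-04 -1.e-04 -1.e+00]
[502.9 -60.2  98. ] -> [ 2.4 -3.3 17.5]
[502.  -60.   87.6] -> [ 2.4 -4.3 27.9]
```

drive_tool([
  {"gripper":1,"tx":0,"ty":0,"tz":7,"ax":0,"ay":0,"az":0},
  {"gripper":1,"tx":0,"ty":0,"tz":13,"ax":0,"ay":0,"az":0},
  {"gripper":1,"tx":0,"ty":0,"tz":18,"ax":0,"ay":0,"az":0},
  {"gripper":1,"tx":0,"ty":0,"tz":22,"ax":0,"ay":0,"az":0},
  {"gripper":1,"tx":0,"ty":0,"tz":25,"ax":0,"ay":0,"az":0},
])

```text
time: 3.53
ee_pos: [506.0, -63.5, 90.4]
eef_rot: [[0.231, 0.973, 0.0], [0.973, -0.231, -0.0], [-0.0, 0.0, -1.0]]
ft_force: [-2.8, 0.1, 7.0]
finger_gap: -0.4
```

drive_tool([
  {"gripper":1,"tx":0,"ty":0,"tz":1,"ax":0,"ay":0,"az":0},
  {"gripper":1,"tx":0,"ty":0,"tz":2,"ax":0,"ay":0,"az":0},
  {"gripper":1,"tx":0,"ty":0,"tz":2,"ax":0,"ay":0,"az":0},
])

```text
time: 3.78
ee_pos: [505.9, -63.4, 88.6]
eef_rot: [[0.231, 0.973, 0.0], [0.973, -0.231, -0.0], [-0.0, 0.0, -1.0]]
ft_force: [-1.2, -0.2, 4.6]
finger_gap: -0.0
```

drive_tool([
  {"gripper":1,"tx":0,"ty":0,"tz":-40,"ax":0,"ay":0,"az":0},
  {"gripper":0,"tx":0,"ty":0,"tz":-80,"ax":0,"ay":0,"az":0},
  {"gripper":0,"tx":0,"ty":0,"tz":-110,"ax":0,"ay":0,"az":0},
  {"gripper":0,"tx":0,"ty":0,"tz":-110,"ax":0,"ay":0,"az":0},
])

```text
time: 4.12
ee_pos: [509.2, -64.1, 204.5]
eef_rot: [[0.231, 0.973, 0.012], [0.973, -0.231, -0.003], [-0.0, 0.012, -1.0]]
ft_force: [1.3, 0.0, 1.0]
finger_gap: 35.4
```

```bash
python3 -c "
from h import *
to([442.3,170,190],[442.3,170,85])"
```

```text
t 4.12 pos [509.2 -64.1 204.5] F [1.3 0.  1. ] gap 35.4 yaw_y -13.37 z [ 0.0117 -0.0033 -0.9999]
[442.3 170.  190. ] -> [ 212.3 -119.4   13. ]
[442.3 170.   85. ] -> [ 212.3 -120.7  118. ]
```

drive_tool([
  {"gripper":0,"tx":35,"ty":-19,"tz":0,"ax":0,"ay":0,"az":0},
  {"gripper":0,"tx":70,"ty":-38,"tz":0,"ax":0,"ay":0,"az":0},
  {"gripper":0,"tx":105,"ty":-57,"tz":0,"ax":0,"ay":0,"az":0},
  {"gripper":0,"tx":140,"ty":-76,"tz":0,"ax":0,"ay":0,"az":0},
  {"gripper":0,"tx":175,"ty":-95,"tz":0,"ax":0,"ay":0,"az":0},
])

```text
time: 4.53
ee_pos: [453.2, 130.5, 197.9]
eef_rot: [[0.232, 0.973, 0.0], [0.973, -0.232, 0.0], [0.0, 0.0, -1.0]]
ft_force: [0.5, 1.0, 0.1]
finger_gap: 85.5
```

drive_tool([
  {"gripper":0,"tx":20,"ty":-11,"tz":0,"ax":0,"ay":0,"az":0},
  {"gripper":0,"tx":37,"ty":-21,"tz":0,"ax":0,"ay":0,"az":0},
  {"gripper":0,"tx":37,"ty":-21,"tz":30,"ax":0,"ay":0,"az":0},
  {"gripper":0,"tx":37,"ty":-21,"tz":50,"ax":0,"ay":0,"az":0},
  {"gripper":0,"tx":37,"ty":-21,"tz":50,"ax":0,"ay":0,"az":0},
])

```text
time: 4.95
ee_pos: [439.4, 169.8, 144.6]
eef_rot: [[0.23, 0.973, -0.007], [0.973, -0.23, -0.002], [-0.003, -0.006, -1.0]]
ft_force: [-1.0, 0.2, 0.4]
finger_gap: 86.0
```

```bash
python3 -c "
from h import *
import cv2
to([442.3,170,85])
a=r.capture('scene')[:,:,::-1]; b=r.capture('top')[:,:,::-1]
A=cv2.resize(a[160:300,375:475],None,fx=4,fy=4,interpolation=2);B=cv2.resize(b[200:340,180:280],None,fx=4,fy=4,interpolation=2)
cv2.imwrite('pics/c2.png',np.hstack([A,B]))"
```

```text
t 4.95 pos [439.4 169.8 144.6] F [-1.   0.2  0.4] gap 86.0 yaw_y -13.32 z [-0.007  -0.0015 -1.    ]
[442.3 170.   85. ] -> [ 1.   3.1 59.6]
```

View pics/c2.png

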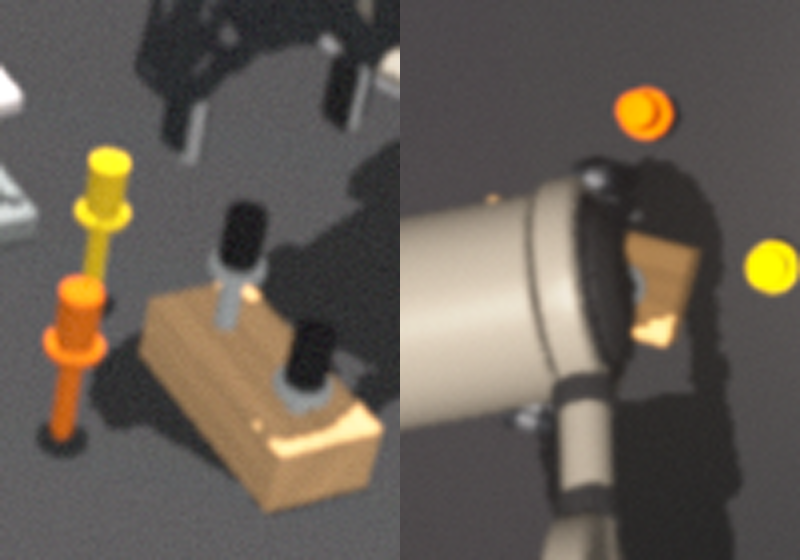

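The scene half shows the open fingers straddling the long pin, whose top is at (436,212). The top view is hidden by the arm. Descending now.

drive_tool([
  {"gripper":0,"tx":-1,"ty":1,"tz":20,"ax":0,"ay":0,"az":0},
  {"gripper":0,"tx":-1,"ty":1,"tz":40,"ax":0,"ay":0,"az":0},
  {"gripper":0,"tx":-1,"ty":1,"tz":55,"ax":0,"ay":0,"az":0},
  {"gripper":0,"tx":-1,"ty":1,"tz":62,"ax":0,"ay":0,"az":0},
  {"gripper":0,"tx":-1,"ty":1,"tz":62,"ax":0,"ay":0,"az":0},
])

```text
time: 5.47
ee_pos: [442.8, 168.3, 86.0]
eef_rot: [[0.232, 0.973, -0.001], [0.973, -0.232, -0.0], [-0.0, -0.001, -1.0]]
ft_force: [0.4, -0.3, 0.7]
finger_gap: 85.3
```

drive_tool([
  {"gripper":1,"tx":0,"ty":0,"tz":0,"ax":0,"ay":0,"az":0},
  {"gripper":1,"tx":0,"ty":0,"tz":0,"ax":0,"ay":0,"az":0},
  {"gripper":1,"tx":0,"ty":0,"tz":0,"ax":0,"ay":0,"az":0},
  {"gripper":1,"tx":0,"ty":0,"tz":0,"ax":0,"ay":0,"az":0},
  {"gripper":1,"tx":0,"ty":0,"tz":0,"ax":0,"ay":0,"az":0},
], grip_force=60)

```text
time: 5.88
ee_pos: [443.1, 168.7, 86.9]
eef_rot: [[0.231, 0.973, 0.001], [0.973, -0.231, 0.0], [0.0, 0.001, -1.0]]
ft_force: [-1.4, -0.6, 0.7]
finger_gap: 25.3
```

drive_tool([
  {"gripper":1,"tx":0,"ty":0,"tz":0,"ax":0,"ay":0,"az":0},
  {"gripper":1,"tx":0,"ty":0,"tz":0,"ax":0,"ay":0,"az":0},
  {"gripper":1,"tx":0,"ty":0,"tz":0,"ax":0,"ay":0,"az":0},
  {"gripper":1,"tx":0,"ty":0,"tz":0,"ax":0,"ay":0,"az":0},
])

```text
time: 6.22
ee_pos: [442.6, 168.8, 86.9]
eef_rot: [[0.231, 0.973, 0.0], [0.973, -0.231, 0.0], [0.0, 0.0, -1.0]]
ft_force: [-1.2, -0.1, 4.6]
finger_gap: 20.4
```

drive_tool([
  {"gripper":1,"tx":0,"ty":0,"tz":-15,"ax":0,"ay":0,"az":0},
  {"gripper":1,"tx":0,"ty":0,"tz":-40,"ax":0,"ay":0,"az":0},
  {"gripper":1,"tx":0,"ty":0,"tz":-80,"ax":0,"ay":0,"az":0},
  {"gripper":1,"tx":0,"ty":0,"tz":-120,"ax":0,"ay":0,"az":0},
  {"gripper":1,"tx":0,"ty":0,"tz":-120,"ax":0,"ay":0,"az":0},
])

```text
time: 6.63
ee_pos: [446.3, 169.5, 213.5]
eef_rot: [[0.231, 0.973, 0.013], [0.973, -0.231, 0.003], [0.006, 0.012, -1.0]]
ft_force: [2.3, 0.2, -0.4]
finger_gap: 20.0
```

drive_tool([
  {"gripper":1,"tx":-30,"ty":10,"tz":0,"ax":0,"ay":0,"az":0},
  {"gripper":1,"tx":-60,"ty":20,"tz":0,"ax":0,"ay":0,"az":0},
  {"gripper":1,"tx":-90,"ty":30,"tz":0,"ax":0,"ay":0,"az":0},
  {"gripper":1,"tx":-120,"ty":41,"tz":0,"ax":0,"ay":0,"az":0},
  {"gripper":1,"tx":-150,"ty":51,"tz":0,"ax":0,"ay":0,"az":0},
])

```text
time: 7.05
ee_pos: [457.5, 9.5, 206.2]
eef_rot: [[0.231, 0.973, 0.0], [0.973, -0.231, -0.0], [-0.0, 0.0, -1.0]]
ft_force: [0.6, 0.1, -1.7]
finger_gap: 19.9
```

drive_tool([
  {"gripper":1,"tx":-25,"ty":8,"tz":0,"ax":0,"ay":0,"az":0},
  {"gripper":1,"tx":-45,"ty":15,"tz":0,"ax":0,"ay":0,"az":0},
  {"gripper":1,"tx":-59,"ty":20,"tz":0,"ax":0,"ay":0,"az":0},
  {"gripper":1,"tx":-59,"ty":20,"tz":0,"ax":0,"ay":0,"az":0},
  {"gripper":1,"tx":-59,"ty":20,"tz":0,"ax":0,"ay":0,"az":0},
])

```text
time: 7.47
ee_pos: [463.3, -51.5, 206.0]
eef_rot: [[0.233, 0.972, -0.0], [0.972, -0.233, 0.0], [0.0, -0.0, -1.0]]
ft_force: [0.5, -0.4, -0.3]
finger_gap: 20.2
```

```bash
python3 -c "
from h import *
import cv2
to([463.4,-51.2,185])
a=r.capture('scene')[:,:,::-1]; b=r.capture('top')[:,:,::-1]
A=cv2.resize(a[80:220,270:400],None,fx=4,fy=4,interpolation=2);B=cv2.resize(b[190:330,290:360],None,fx=4,fy=4,interpolation=2)
cv2.imwrite('pics/c3.png',np.hstack([A,B]))"
```

```text
t 7.47 pos [463.3 -51.5 206. ] F [ 0.5 -0.4 -0.3] gap 20.2 yaw_y -13.49 z [-4.e-04  3.e-04 -1.e+00]
[463.4 -51.2 185. ] -> [ 0.3  0.1 21. ]
```

View pics/c3.png

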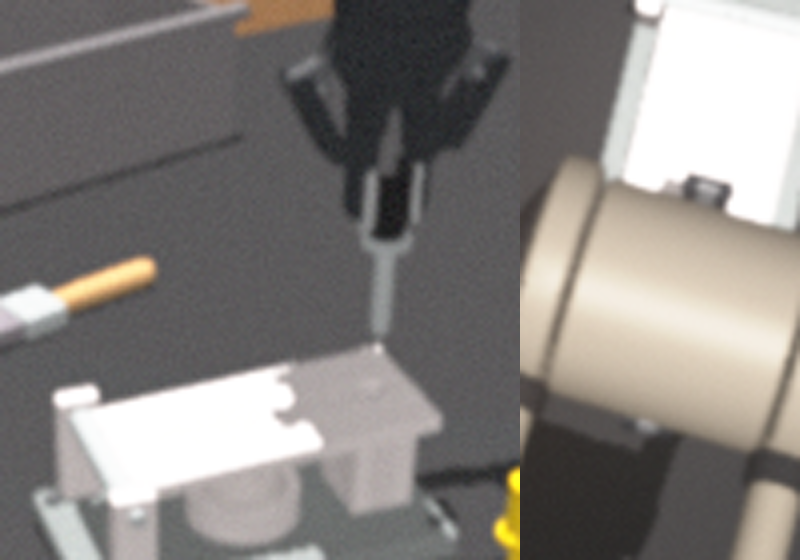

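The scene half shows the pin held upright with its tip at (364,162), and the plate lying ajar with its hole at (363,197).

```bash
python3 -c "
from h import *
T=np.array([463.3,-51.5,134]); p=np.array(proj('scene',T)); o=np.array([270+380/4-.4,80+331/4-.4]); b=o-p; print('bias',b)
h=np.array([270+372/4-.4,80+389/4-.4])-b
for z in(92,95,98): print(z,atz('scene',*h,z))
"
```

```text
bias [1.77741227 0.58780802]
92 [464.11750172 -53.5961543   92.        ]
95 [467.32633871 -49.75681037  95.        ]
98 [470.53517571 -45.91746645  98.        ]
```

drive_tool([
  {"gripper":1,"tx":0.5,"ty":1,"tz":15,"ax":0,"ay":0,"az":0},
  {"gripper":1,"tx":0.5,"ty":1,"tz":28,"ax":0,"ay":0,"az":0},
  {"gripper":1,"tx":0.5,"ty":1,"tz":34,"ax":0,"ay":0,"az":0},
  {"gripper":1,"tx":0.5,"ty":1,"tz":36,"ax":0,"ay":0,"az":0},
  {"gripper":1,"tx":0.5,"ty":1,"tz":38,"ax":0,"ay":0,"az":0},
])

```text
time: 7.98
ee_pos: [464.6, -50.3, 168.3]
eef_rot: [[0.23, 0.973, -0.0], [0.973, -0.23, -0.0], [-0.0, -0.0, -1.0]]
ft_force: [0.6, 0.5, 0.5]
finger_gap: 20.3
```

drive_tool([
  {"gripper":1,"tx":0,"ty":0,"tz":2,"ax":0,"ay":0,"az":0},
  {"gripper":1,"tx":0,"ty":0,"tz":4,"ax":0,"ay":0,"az":0},
  {"gripper":1,"tx":0,"ty":0,"tz":6,"ax":0,"ay":0,"az":0},
  {"gripper":1,"tx":0,"ty":0,"tz":6,"ax":0,"ay":0,"az":0},
])

```text
time: 8.32
ee_pos: [464.6, -51.0, 162.3]
eef_rot: [[0.231, 0.973, 0.0], [0.973, -0.231, -0.0], [-0.0, 0.0, -1.0]]
ft_force: [-0.5, -0.4, -1.0]
finger_gap: 20.2
```

```bash
python3 -c "
from h import *
to([463.4,-51.2,185]);print(r.state()['ft_torque'])"
```

```text
t 8.32 pos [464.6 -51.  162.3] F [-0.5 -0.4 -1. ] gap 20.2 yaw_y -13.37 z [ 2.e-04 -4.e-04 -1.e+00]
[463.4 -51.2 185. ] -> [ -0.5  -1.1 -22.7]
[-0.12200965 -0.03328201 -0.01024373]
```

drive_tool([
  {"gripper":1,"tx":0,"ty":0,"tz":2,"ax":0,"ay":0,"az":0},
  {"gripper":1,"tx":0,"ty":0,"tz":4,"ax":0,"ay":0,"az":0},
  {"gripper":1,"tx":0,"ty":0,"tz":6,"ax":0,"ay":0,"az":0},
  {"gripper":1,"tx":0,"ty":0,"tz":8,"ax":0,"ay":0,"az":0},
])

```text
time: 8.65
ee_pos: [464.5, -51.1, 154.1]
eef_rot: [[0.231, 0.973, -0.0], [0.973, -0.231, -0.0], [-0.0, 0.0, -1.0]]
ft_force: [-0.5, -0.8, 0.3]
finger_gap: 20.0
```

drive_tool([
  {"gripper":1,"tx":0,"ty":0,"tz":2,"ax":0,"ay":0,"az":0},
  {"gripper":1,"tx":0,"ty":0,"tz":4,"ax":0,"ay":0,"az":0},
  {"gripper":1,"tx":0,"ty":0,"tz":6,"ax":0,"ay":0,"az":0},
  {"gripper":1,"tx":0,"ty":0,"tz":8,"ax":0,"ay":0,"az":0},
])

```text
time: 8.98
ee_pos: [464.5, -51.0, 146.1]
eef_rot: [[0.231, 0.973, -0.0], [0.973, -0.231, -0.0], [-0.0, -0.0, -1.0]]
ft_force: [-1.3, -1.8, 0.9]
finger_gap: 20.4
```

drive_tool([
  {"gripper":1,"tx":0,"ty":0,"tz":1,"ax":0,"ay":0,"az":0},
  {"gripper":1,"tx":0,"ty":0,"tz":2,"ax":0,"ay":0,"az":0},
  {"gripper":1,"tx":0,"ty":0,"tz":3,"ax":0,"ay":0,"az":0},
  {"gripper":1,"tx":0,"ty":0,"tz":3,"ax":0,"ay":0,"az":0},
])

```text
time: 9.32
ee_pos: [464.5, -51.0, 143.1]
eef_rot: [[0.231, 0.973, -0.0], [0.973, -0.231, -0.0], [-0.0, -0.0, -1.0]]
ft_force: [-1.6, -3.1, -1.8]
finger_gap: 20.5
```

drive_tool([
  {"gripper":1,"tx":-1,"ty":-0.3,"tz":0,"ax":0,"ay":0,"az":0},
  {"gripper":1,"tx":-1,"ty":-0.3,"tz":2,"ax":0,"ay":0,"az":0},
  {"gripper":1,"tx":-1,"ty":-0.3,"tz":4,"ax":0,"ay":0,"az":0},
  {"gripper":1,"tx":-1,"ty":-0.3,"tz":4,"ax":0,"ay":0,"az":0},
])

```text
time: 9.65
ee_pos: [463.9, -51.5, 138.8]
eef_rot: [[0.231, 0.973, -0.0], [0.973, -0.231, 0.0], [0.0, -0.0, -1.0]]
ft_force: [-0.4, 0.5, -2.6]
finger_gap: 20.4
```

drive_tool([
  {"gripper":1,"tx":0,"ty":0,"tz":1,"ax":0,"ay":0,"az":0},
  {"gripper":1,"tx":0,"ty":0,"tz":2,"ax":0,"ay":0,"az":0},
  {"gripper":1,"tx":0,"ty":0,"tz":3,"ax":0,"ay":0,"az":0},
  {"gripper":1,"tx":0,"ty":0,"tz":3,"ax":0,"ay":0,"az":0},
])

```text
time: 9.98
ee_pos: [464.0, -51.9, 136.1]
eef_rot: [[0.231, 0.973, -0.0], [0.973, -0.231, -0.0], [-0.0, -0.0, -1.0]]
ft_force: [0.0, -0.9, -1.2]
finger_gap: 20.2
```

drive_tool([
  {"gripper":1,"tx":0,"ty":0,"tz":3,"ax":0,"ay":0,"az":0},
  {"gripper":1,"tx":0,"ty":0,"tz":6,"ax":0,"ay":0,"az":0},
  {"gripper":1,"tx":0,"ty":0,"tz":9,"ax":0,"ay":0,"az":0},
  {"gripper":1,"tx":0,"ty":0,"tz":12,"ax":0,"ay":0,"az":0},
])

```text
time: 10.32
ee_pos: [463.9, -51.9, 123.9]
eef_rot: [[0.231, 0.973, -0.0], [0.973, -0.231, -0.0], [-0.0, -0.0, -1.0]]
ft_force: [-1.3, -2.0, 0.6]
finger_gap: 20.1
```

drive_tool([
  {"gripper":1,"tx":0,"ty":0,"tz":3,"ax":0,"ay":0,"az":0},
  {"gripper":1,"tx":0,"ty":0,"tz":6,"ax":0,"ay":0,"az":0},
  {"gripper":1,"tx":0,"ty":0,"tz":9,"ax":0,"ay":0,"az":0},
  {"gripper":1,"tx":0,"ty":0,"tz":12,"ax":0,"ay":0,"az":0},
])

```text
time: 10.65
ee_pos: [463.9, -51.9, 111.9]
eef_rot: [[0.231, 0.973, -0.0], [0.973, -0.231, -0.0], [-0.0, -0.0, -1.0]]
ft_force: [-2.2, -2.0, 0.6]
finger_gap: 20.4
```

Sliding freely, with a small side force. I'll ease 0.5 mm and press on.

drive_tool([
  {"gripper":1,"tx":-0.5,"ty":-0.4,"tz":2,"ax":0,"ay":0,"az":0},
  {"gripper":1,"tx":-0.5,"ty":-0.4,"tz":4,"ax":0,"ay":0,"az":0},
  {"gripper":1,"tx":-0.5,"ty":-0.4,"tz":6,"ax":0,"ay":0,"az":0},
  {"gripper":1,"tx":-0.5,"ty":-0.4,"tz":8,"ax":0,"ay":0,"az":0},
], grip_force=100)

```text
time: 10.98
ee_pos: [463.4, -52.1, 104.4]
eef_rot: [[0.231, 0.973, -0.0], [0.973, -0.231, 0.0], [0.0, -0.0, -1.0]]
ft_force: [-3.4, -1.8, 4.7]
finger_gap: 19.6
```

drive_tool([
  {"gripper":1,"tx":0,"ty":0,"tz":1.5,"ax":0,"ay":0,"az":0},
  {"gripper":1,"tx":0,"ty":0,"tz":3,"ax":0,"ay":0,"az":0},
  {"gripper":1,"tx":0,"ty":0,"tz":4.5,"ax":0,"ay":0,"az":0},
  {"gripper":1,"tx":0,"ty":0,"tz":4.5,"ax":0,"ay":0,"az":0},
])

```text
time: 11.32
ee_pos: [463.4, -52.1, 99.8]
eef_rot: [[0.231, 0.973, -0.0], [0.973, -0.231, -0.0], [-0.0, -0.0, -1.0]]
ft_force: [-1.8, -1.0, 1.7]
finger_gap: 19.0
```

drive_tool([
  {"gripper":1,"tx":0,"ty":0,"tz":0.7,"ax":0,"ay":0,"az":0},
  {"gripper":1,"tx":0,"ty":0,"tz":1.5,"ax":0,"ay":0,"az":0},
  {"gripper":1,"tx":0,"ty":0,"tz":1.5,"ax":0,"ay":0,"az":0},
])

```text
time: 11.57
ee_pos: [463.4, -52.2, 98.7]
eef_rot: [[0.231, 0.973, 0.0], [0.973, -0.231, -0.0], [-0.0, 0.0, -1.0]]
ft_force: [-3.7, -0.5, 6.9]
finger_gap: 19.1
```

drive_tool([
  {"gripper":1,"tx":0,"ty":0,"tz":0.7,"ax":0,"ay":0,"az":0},
  {"gripper":1,"tx":0,"ty":0,"tz":1.5,"ax":0,"ay":0,"az":0},
  {"gripper":1,"tx":0,"ty":0,"tz":1.5,"ax":0,"ay":0,"az":0},
])

```text
time: 11.82
ee_pos: [463.4, -52.1, 97.4]
eef_rot: [[0.231, 0.973, 0.0], [0.973, -0.231, -0.0], [-0.0, 0.0, -1.0]]
ft_force: [-4.8, -1.1, 9.7]
finger_gap: 19.1
```

drive_tool([
  {"gripper":1,"tx":0,"ty":0,"tz":0.6,"ax":0,"ay":0,"az":0},
  {"gripper":1,"tx":0,"ty":0,"tz":1.2,"ax":0,"ay":0,"az":0},
  {"gripper":1,"tx":0,"ty":0,"tz":1.2,"ax":0,"ay":0,"az":0},
])

```text
time: 12.07
ee_pos: [463.4, -52.2, 97.1]
eef_rot: [[0.231, 0.973, 0.001], [0.973, -0.231, -0.0], [-0.0, 0.001, -1.0]]
ft_force: [-8.0, -0.5, 19.2]
finger_gap: 20.0
```

drive_tool([
  {"gripper":1,"tx":0,"ty":0,"tz":0.6,"ax":0,"ay":0,"az":0},
  {"gripper":1,"tx":0,"ty":0,"tz":0.6,"ax":0,"ay":0,"az":0},
  {"gripper":1,"tx":0,"ty":0,"tz":0.6,"ax":0,"ay":0,"az":0},
])

```text
time: 12.32
ee_pos: [463.4, -52.2, 97.0]
eef_rot: [[0.231, 0.973, 0.001], [0.973, -0.231, -0.001], [-0.0, 0.001, -1.0]]
ft_force: [-10.2, 0.6, 25.3]
finger_gap: 19.0
```

drive_tool([
  {"gripper":1,"tx":0,"ty":-0.4,"tz":0,"ax":0,"ay":0,"az":0},
  {"gripper":1,"tx":0,"ty":-0.4,"tz":0,"ax":0,"ay":0,"az":0},
  {"gripper":1,"tx":0,"ty":-0.4,"tz":0,"ax":0,"ay":0,"az":0},
  {"gripper":1,"tx":0,"ty":-0.4,"tz":0,"ax":0,"ay":0,"az":0},
])

```text
time: 12.65
ee_pos: [463.4, -52.2, 97.1]
eef_rot: [[0.231, 0.973, 0.002], [0.973, -0.231, -0.001], [-0.0, 0.002, -1.0]]
ft_force: [-9.2, -0.5, 23.0]
finger_gap: 19.1
```

```bash
python3 -c "
from h import *
import cv2
a=r.capture('scene')[:,:,::-1]; to()
cv2.imwrite('pics/c4.png',cv2.resize(a[100:290,270:470],None,fx=4,fy=3.1,interpolation=2))"
```

```text
t 12.7 pos [463.4 -52.2  97.1] F [-8.6  0.2 24.2] gap 19.6 yaw_y -13.36 z [ 1.9e-03 -7.0e-04 -1.0e+00]
```

View pics/c4.png

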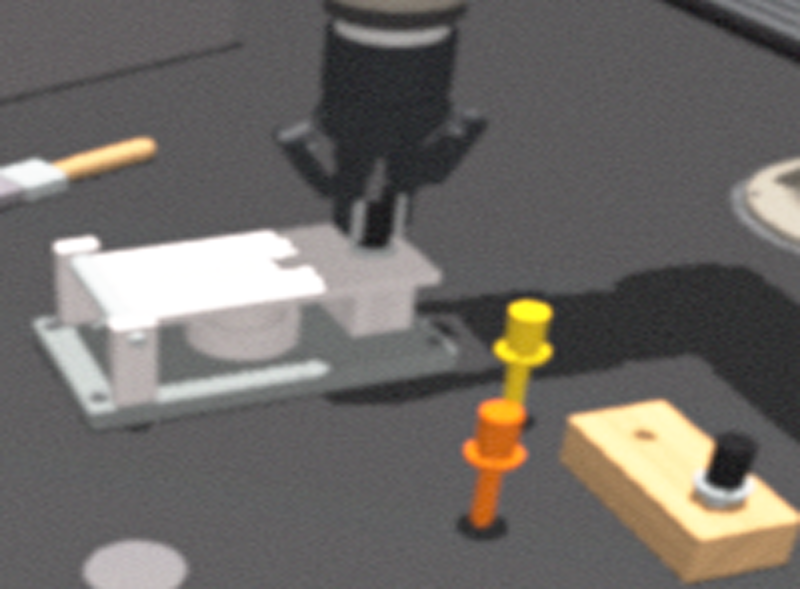

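The picture shows the plate level and the collar flat on it at about (364,178). The short pin and the coloured pins are untouched. The force holds steady at about 24 N, so I'm handing in.

```bash
python3 -c "
from h import *
print(r.close_job()); to()"
```

```text
the job is handed in; nothing more can be done
None
the job is handed in; nothing more can be done
```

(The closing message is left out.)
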